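# Load a caster wheel into the spring-lidded wheel box

## Robot

A 6-joint arm with a two-finger parallel gripper is mounted at the origin on a cart in front of the work surface, level with it; the furniture and walls round the work are solid. World frame = base frame: x ahead of the robot, y to its left, z up, the work surface at z = 0. Lengths are in m, angles in rad, forces in N, time in s.
With the tool pointing down it reaches from about 0.3 to 0.775 m from the base axis. Payload 14.6 kg.
Tool frame: the origin (TCP) lies midway between the tips of the shut fingers; the grasp point (between the pads) lies 19 mm behind it (ctrl.grip_depth is the distance from the TCP to the grasp point, in m); z points along the fingers, x is the direction in which the jaws open and shut, and the axes are right-handed (so a half turn about z gives the same grasp; the last joint's range is limited). The gripper opens to 94 mm and grips with 3 to 60 N. Pads are 16 mm wide; open, the fingers measure 119 mm over their backs; the gripper's body (75 mm by 177 mm) begins 78 mm behind the grasp point.
Start: joints at [-0.067, 0.3, 1.521, -0, 1.321, -0.067], TCP at [0.55, -0, 0.205] pointing down, gripper open.
Joint ranges: [-3.03, 3.03], [-0.79, 2.21], [0.23, 2.52], [-1.04, 4.18], [0, 3.07], [-2.55, 2.55]. Speed limits (rad/s): [2.22, 2.22, 2.57, 3.14, 3.14, 3.14].

## Interface

Orientations are given as [roll, pitch, yaw] about the fixed x, y, z axes, in that order (R = Rz(yaw) Ry(pitch) Rx(roll)).
In Python, from station import ctrl gives the robot as it stands.
- The arm moves only by the tool play_rows, never from a script. Its argument "steps" is a list that holds one entry, the list of rows, each a list of 7 numbers: the shift along the tool's x, y, z in cm, then the turn, a rotation vector about the tool's x, y, z in rad, then the opening, from 0 (shut) to 1 (fully open). In form: [[[x, y, z, ax, ay, az, hand], ...]]. A call has 1 to 20 rows; each row is the pose to reach, as a shift and turn from the pose measured when the call began, along the tool's axes at that moment; what a row does not reach only later rows make up. A row lasts 1/12 s, in which the tool goes at most 41.7 mm and 7.16 degrees, less where a joint would pass 70% of its speed; a pose out of reach is approached as far as the arm can. A call with a gripper value outside its range is refused whole. The fingers move at their own pace and stop on an object; "force" is the grip in N (left out, the last holds). Time passes only in rows, so rows that repeat a pose let the fingers close. It gives the time, the measured TCP pose, the force and the opening at its end, in the units of the state.
- ctrl.get_obs(): the state, without advancing time (a new reading comes with each control period).
- ctrl.camera(name): name is "scene" or "side" or "wrist"; returns a dict with "frame" (420x560x3 uint8, blue, green, red), "fovy" (degrees; the focal length in pixels is half the picture's height over the tangent of half this angle, whatever the lens; pixels are square), "cx", "cy" (the principal point, pixels), "D" ([k1, k2, p1, p2, k3] as OpenCV has them; the pictures are not rectified), "world_to_cam" (4x4, takes a point from world to camera coordinates). Camera axes: x right, y up, looking along -z (the intrinsics and any distortion apply to the point x, -y, -z); pixel columns grow to the right and rows downward; lengths in m; the calibration is good to about 2 mm. A picture is of the moment at which its call begins. There is no depth.
- ctrl.hand_in(): hands the job in, once; it reports no verdict.
The state is a dict: "time_s": time; "qpos": joint angles; "joint_vel": joint speeds; "tau": joint torques, N m; "ee_pos": TCP position; "eef_rot": TCP orientation; "force": force on the tool from outside, world axes, zero at the start; "moment": the same for the moment, N m; "grip_width": finger opening in m.
Only numpy, scipy, OpenCV 4.12 (cv2) and the standard library are available. Lean on these libraries where they do the work, as an engineer would, in place of code of your own. Each camera call takes 0.05 s, during which the arm holds its last target. There are 200 camera calls.

## Task

Load the loose caster wheel that lies on the ledge of the blue wheel box. Press the red thumb bar down with one fingertip to hold the box's spring lid open, and keep it held while the other fingertip pushes the wheel along the ledge and under the lid, until it drops off the end of the ledge into the box; then let the bar go so that the lid springs shut over the wheel. Only push the wheel, do not lift it, and leave the other things on the table where they are.

Things in the scene. Friction and masses are not known exactly. Their poses are not given: they have to be found in the camera images.
- wheel_box: blue sheet-metal wheel box, screwed down, 305 mm long (x), 86 wide (y), 72 high. Origin: on the table under the middle of the box's mouth; x points along the ledge into the box, y to the left, away from the thumb bar, z up ('box frame' below, mm). A flat steel ledge, top at z = 50, runs x = -150 to -14 between guide rails 10 mm high and 6 thick, 74 apart (y = -37 to 37)
- ledge_end (a point): middle of the ledge's end edge (box x = -14, y = 0, z = 50). Here it steps down 20 mm to the box floor (z = 30). The wheel is wholly off the ledge once its rear rim is pushed past this edge; tipped forward, it may lean on the pushing finger until that is drawn back
- box_in (a point): box floor, middle of the free front half (box x = 30, y = 0, z = 30). Inside, the box spans x = -14 to 152, y = -40 to 40, walls up to z = 72; one wheel lies fixed at the far end (x = 80 to 148)
- lid (a joint): box lid: clear window in an aluminium frame, box x = 0 to 157, y = -44 to 44, z = 74 to 77 when shut (0). Its hinge rod, parallel to box x, is at y = -46, z = 74, x = -158 to 158. The value grows as the +y side rises; stop at 0.62 rad. Spring and weight shut it. At 0.45 rad its +y edge is about 115 mm above the table
- skirt (a point): middle of the bottom edge of the lid's front skirt, a 2.5 mm plate across the mouth at box x = 0 to 2.5. With the lid shut it hangs to 5 (at +y) to 16 mm (at -y) above the ledge and blocks the wheel; from 0.30 rad up the wheel passes under it. Fingers should stop just short of box x = 0
- thumb_bar (a point): red-topped thumb bar on the lid, 170 mm long (x, parallel to the ledge), 20 wide, 3 thick; origin: middle of its top. Lid shut: at box x = -73, y = -74, z = 67; it runs x = -158 to 12. Pressed down anywhere along it with 3 to 8 N it lifts the lid: a fingertip over y = -70 to -84 stands at z = 60 at about 0.27 rad, at z = 55 at 0.44. A fingertip can slide along it while pressing; nothing blocks it below
- wheel: the loose black caster wheel to load, 68 mm diameter, 15 mm thick at the tyre (17 mm over the hub), about 60 g, lying flat on the ledge between the rails; origin at the centre of its underside, z up
- wheel_center (a point): the middle of the loose wheel, 7.5 mm above its underside
- spare_wheel: another black caster wheel, 68 mm, lying on the table left of the box; leave it
- pliers: blue-handled pliers, 166 mm long, on the table left of the box; leave them
- bit_block: wooden block with screw bits, 100 x 36 mm, 56 mm high, on the dark stand at the left; leave it
- oil_can: green oil can with a bent spout, 142 mm high, on the dark stand, far left; leave it
Mind the look-alikes: they are no part of the job. Leave any orange look-alike of the wheel alone.

How it is judged:
On the way, in this order (a step that is already met when the one before it is completed fails the run):
1. a fingertip presses the thumb bar and holds the lid open while the wheel is still on the ledge, short of the box (value of joint lid above 0.3 rad and contact force between the fingers and lid above 0.5 N and x of wheel_center in the frame of wheel_box below -0.015 m and z of wheel_center in the frame of wheel_box above 0.054 m), for 0.2 s.
2. the wheel goes under the lid while a fingertip holds the lid open (value of joint lid above 0.25 rad and contact force between the fingers and lid above 0.5 N and x of wheel_center in the frame of wheel_box above -0.01 m), for 0.05 s.
3. the wheel is off the ledge and down in the box (x of wheel_center in the frame of wheel_box above 0.012 m and z of wheel_center in the frame of wheel_box below 0.046 m), for 0.1 s.
At the end, for the whole second after the job is handed in: the wheel rests inside the box, off the ledge (its middle more than 12 mm past the mouth and less than 46 mm above the table), and the lid is shut (below 0.05 rad) (all of step 3 and value of joint lid below 0.05 rad and x of wheel_center in the frame of wheel_box below 0.125 m and y of wheel_center in the frame of wheel_box between -0.04 and 0.04 m and linear speed of wheel below 0.02 m/s); the robot touches nothing.
It fails at once if the wheel is lifted off the ledge (more than 15 mm) (height (world z) of wheel_center above 0.0725 m).
It fails at once if another thing on the table is moved more than 25 mm (distance of any of spare_wheel, pliers, bit_block, oil_can from where it was at the start of the episode above 0.025 m).
It also fails if it takes over 40 s, if anything falls off the work surface, if the arm or the gripper's body presses on something with over 40 N, if the wrist force passes 120 N, or if a joint passes its speed limit or range.

## Working session

There is one attempt and no reset: what is moved stays moved. The work goes in short steps, Python scripts to look and compute and a tool call to move; the robot and the scene stay as the last step left them, time stands still between calls to the robot, and variables do not carry over. Pictures are saved under pics/ and viewed, about 8 in all and at most 12, crops included, and the job is handed in when it is done.

Besides the shell and the picture viewer there is one more tool, called after "Request:" as name([rows], argument=value, ...), one row to a line, values as JSON. play_rows: Moves the arm, as the interface text tells. Its arguments: {"type":"object","properties":{"steps":{"type":"array"},"force":{"type":"number"}},"required":["steps"]}

```bash
ls; mkdir -p pics
cat > h.py <<'E'
import numpy as np, cv2
from station import ctrl
def K(c):
    f=c["frame"].shape[0]/2/np.tan(np.radians(c["fovy"])/2)
    return np.array([[f,0,c["cx"]],[0,f,c["cy"]],[0,0,1]]),np.array(c["D"],float)
F=np.diag([1.,-1,-1])
def proj(c,P):
    k,d=K(c);W=np.array(c["world_to_cam"]);p=(np.atleast_2d(P)@W[:3,:3].T+W[:3,3])@F
    return cv2.projectPoints(p,np.zeros(3),np.zeros(3),k,d)[0][:,0]
def back(c,uv,z):
    "pixels -> world points on plane z"
    k,d=K(c);W=np.array(c["world_to_cam"]);R=W[:3,:3]
    n=cv2.undistortPoints(np.array(uv,float).reshape(-1,1,2),k,d)[:,0]
    r=np.c_[n,np.ones(len(n))]@F@R; o=-R.T@W[:3,3]
    return o+r*((np.array(z)-o[2])/r[:,2])[:,None]
E
python3 - <<'E'
from h import *
import pickle
cs={n:ctrl.camera(n) for n in("scene","side","wrist")}
pickle.dump(cs,open("c0.pkl","wb"))
for n in cs:
    c=cs[n]; W=np.array(c["world_to_cam"]); print(n,-W[:3,:3].T@W[:3,3],c["fovy"],c["D"])
    cv2.imwrite(f"pics/{n}0.png",c["frame"])
s=ctrl.get_obs(); print(s)
E
```

```text
pics
scene [ 3.32651765e-04 -6.97311372e-01  5.39728258e-01] 49.30596934065444 [-0.05619853  0.          0.          0.          0.        ]
side [ 0.19404548 -1.0234864   0.93182502] 43.86207526393498 [-0.20536092  0.          0.          0.          0.        ]
wrist [0.54997187 0.06475368 0.38486227] 58.40005492597181 [0.02325284 0.         0.         0.         0.        ]
{'time_s': 0.15, 'qpos': array([-6.66098845e-02,  3.00345037e-01,  1.52141071e+00,  1.93801581e-05,
        1.32070818e+00, -6.65961439e-02]), 'joint_vel': array([ 0.00076504, -0.00337906, -0.00234603, -0.00037184,  0.00075444,
        0.00162861]), 'tau': array([-2.50185103e-04, -5.31960297e+01, -3.52822959e+01,  7.07691838e-02,
        2.35654798e-02, -3.66386917e-05]), 'ee_pos': array([5.49808641e-01, 9.48845960e-06, 2.05027557e-01]), 'eef_rot': array([-3.14151594e+00,  8.68098422e-04, -1.85118761e-05]), 'force': array([ 0.17810106,  0.64472979, -0.99515757]), 'moment': array([-0.01289123,  0.03005869, -0.05645466]), 'grip_width': 0.09393835230809261}
```

View pics/scene0.png

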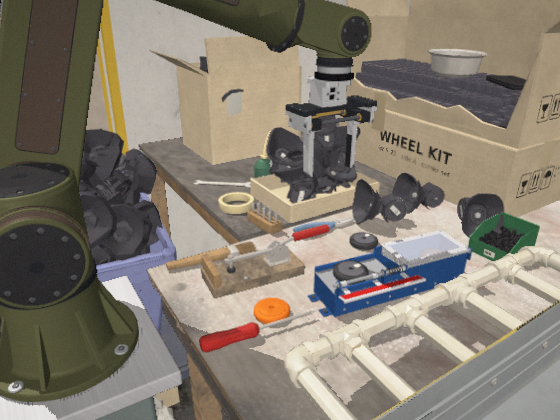

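View pics/side0.png

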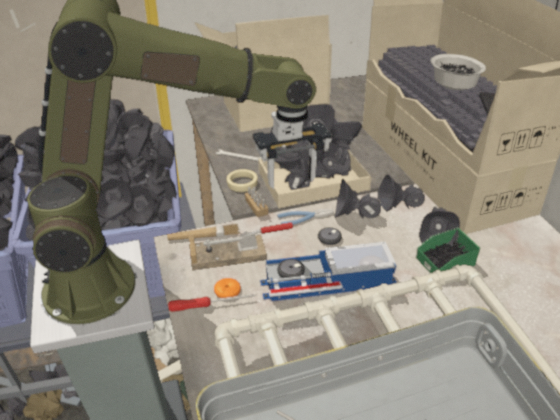

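View pics/wrist0.png

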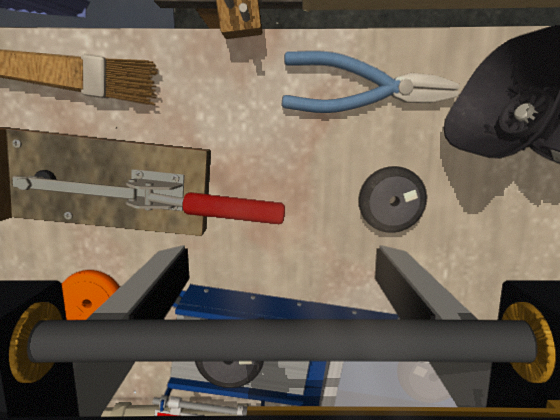

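The wheel on the blue box ledge is at scene (350,270), side (291,269) and wrist (229,362). The look-alikes are the spare on the table at scene (363,241) and the orange disc at scene (271,310). Only the first lies on the ledge between rails, so I'll enlarge that area to confirm it and measure.

Run:
```python
from h import *
import pickle
cs=pickle.load(open("c0.pkl","rb"))
a=cs["scene"]["frame"][225:325,300:480]; b=cs["side"]["frame"][235:310,250:410]
a=cv2.resize(a,None,fx=4.4,fy=4.4,interpolation=cv2.INTER_CUBIC)
cv2.imwrite("pics/a.png",a)
b=cv2.resize(b,None,fx=5,fy=5,interpolation=cv2.INTER_CUBIC)
cv2.imwrite("pics/b.png",b)
```

```text
(no output)
```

View pics/a.png

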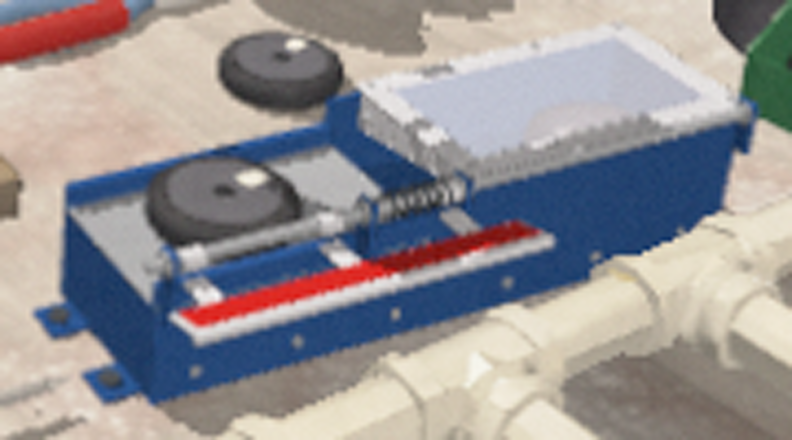

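View pics/b.png

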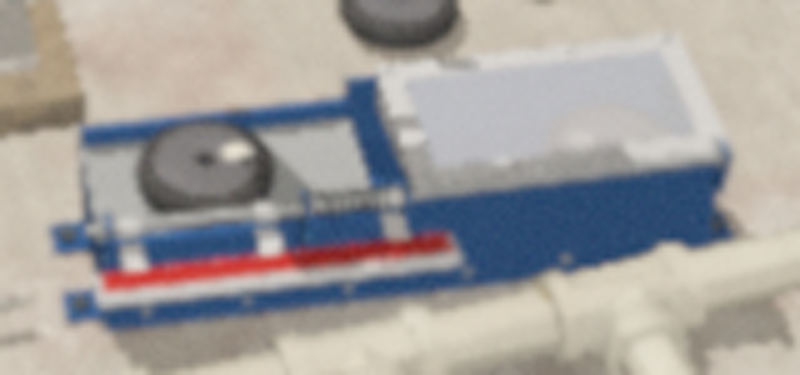

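The crop confirms it: the black wheel at scene (350,270) sits on the ledge between the rails. I'll fit the box pose from the corners.

```bash
cat > fit.py <<'E'
from h import *
import pickle
from scipy.optimize import least_squares
cs=pickle.load(open("c0.pkl","rb"))
A=np.array([[362,80],[612,25],[748,103],[66,185],[152,403],[172,320],[555,240]]);A=(A+.5)/4.4-.5+[300,225]
B=np.array([[383,72],[683,38],[728,152],[82,130],[108,328],[101,290],[463,262]]);B=(B+.5)/5-.5+[250,235]
P=np.array([[0,44,77],[157,44,77],[157,-44,77],[-152,43,60],[-152,-43,0],[-158,-84,66],[12,-84,66]])/1e3
def T(p,Q):
    c,s=np.cos(p[2]),np.sin(p[2]); Q=np.atleast_2d(Q)
    return np.c_[c*Q[:,0]-s*Q[:,1]+p[0],s*Q[:,0]+c*Q[:,1]+p[1],Q[:,2]]
f=lambda p:np.r_[proj(cs["scene"],T(p,P))-A,proj(cs["side"],T(p,P))-B].ravel()
r=least_squares(f,[.6,-.15,0],loss="soft_l1")
print(r.x); print(f(r.x).reshape(-1,2).round(1).tolist())
p=r.x;pickle.dump(p,open("pose.pkl","wb"))
for n,uv in(("scene",(225.5/4.4-.5+300,190.5/4.4-.5+225)),("side",(203.5/5-.5+250,160.5/5-.5+235)),("wrist",(229,362))):
    w=back(cs[n],[uv],[.065])[0]; d=w[:2]-p[:2]; c,s=np.cos(p[2]),np.sin(p[2])
    print(n,w,"box",c*d[0]+s*d[1],-s*d[0]+c*d[1])
for n in("scene","side"):
  im=cv2.resize(cs[n]["frame"],None,fx=3,fy=3,interpolation=cv2.INTER_CUBIC)
# pipe height clue: heights of rack top line from two views
E
python3 fit.py
```

```text
[ 0.59212905 -0.16488647 -0.17266148]
[[0.0, -0.3], [4.7, -1.4], [2.6, 0.1], [-0.2, -1.6], [-0.6, 0.0], [5.1, 3.1], [-0.2, -0.3], [-0.6, -1.3], [-0.3, -0.7], [1.4, -0.2], [-0.8, -1.5], [-1.2, 0.7], [-0.7, 1.7], [-0.5, -0.5]]
scene [ 0.4979212  -0.14696087  0.065     ] box -0.09588677763561247 0.001473694579960324
side [ 0.49800699 -0.14671478  0.065     ] box -0.0958445415113544 0.0017308653464972526
wrist [ 0.49936262 -0.15119859  0.065     ] box -0.09373872595642593 -0.0024533665777538884
```

```bash
cat > ov.py <<'E'
from fit import *
import sys
def draw(cs,p,name,th=0):
    out=[]
    for n,(x0,y0,x1,y1,s) in dict(scene=(300,225,480,325,4.4),side=(250,235,410,310,4.95)).items():
        c=cs[n]; im=cv2.resize(c["frame"][y0:y1,x0:x1],(792,int((y1-y0)*s)) ,interpolation=cv2.INTER_CUBIC)
        def poly(L,col):
            q=proj(c,T(p,np.array(L)/1e3)); q=((q-[x0,y0]+.5)*792/(x1-x0)-.5)
            cv2.polylines(im,[q.round().astype(int)],True,col,1)
        poly([[0,44,77],[157,44,77],[157,-44,77],[0,-44,77]],(0,255,0))
        poly([[-158,-84,67],[12,-84,67],[12,-64,67],[-158,-64,67]],(0,255,255))
        poly([[-152,43,60],[-14,43,60],[-14,37,60],[-152,37,60]],(255,0,255))
        poly([[-152,-43,0],[153,-43,0],[153,-43,72],[-152,-43,60]],(255,255,0))
        poly([[-158,-46,74],[158,-46,74]],(0,128,255))
        out.append(im)
    v=np.vstack(out);cv2.imwrite(name,cv2.resize(v,None,fx=600/v.shape[0],fy=600/v.shape[0],interpolation=cv2.INTER_AREA))
E
python3 -c "
from ov import *
draw(cs,p,'pics/ov.png')" >/dev/null
```

```text
(no output)
```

View pics/ov.png

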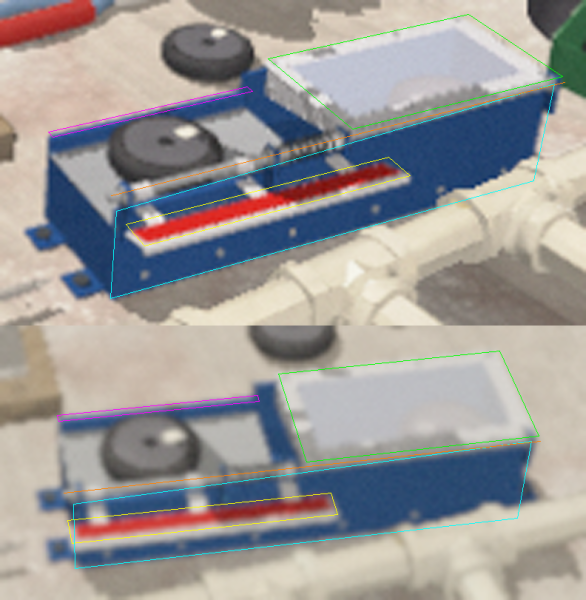

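Request:
play_rows([
  [[-1.5,4.5,0,0,0,0.44,0.7],[-3,9,0,0,0,0.87,0.7],[-4.5,13.5,0,0,0,1.3,0.7],[-6,18,0,0,0,1.72,0.7],[-6,18,0,0,0,1.72,0.7],[-6,18,0,0,0,1.72,0.7],[-6,18,0,0,0,1.72,0.7],[-6,18,0,0,0,1.72,0.7],[-6,18,0,0,0,1.72,0.7],[-6,18,0,0,0,1.72,0.7],[-6,18,0,0,0,1.72,0.7],[-6,18,0,0,0,1.72,0.7],[-6,18,0,0,0,1.72,0.7],[-6,18,0,0,0,1.72,0.7],[-6,18,0,0,0,1.72,0.7],[-6,18,0,0,0,1.72,0.7],[-6,18,0,0,0,1.72,0.7]],
])

```text
time_s: 1.57
ee_pos: [0.4898, -0.18, 0.205]
eef_rot: [3.14, -0.0, -1.717]
force: [-0.3, -1.4, -0.1]
grip_width: 0.0655
```

Run:
```python
from h import *
import pickle
s=ctrl.get_obs();print(s['time_s'],s['ee_pos'],s['eef_rot'],s['grip_width'],s['force'])
c=ctrl.camera("wrist");pickle.dump(c,open("w1.pkl","wb"));cv2.imwrite("pics/w1.png",cv2.resize(c["frame"],(800,600)))
```

```text
1.5667 [ 0.48975322 -0.17996433  0.20495298] [ 3.14046851e+00 -9.46027161e-06 -1.71658823e+00] 0.0654792975285636 [-0.26890068 -1.42313274 -0.09109964]
```

View pics/w1.png

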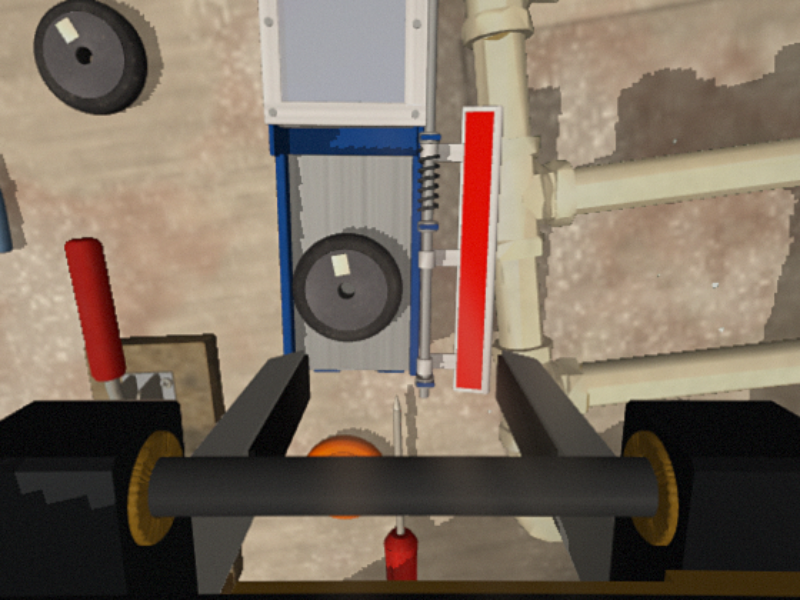

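```bash
cat > fit2.py <<'E'
from h import *
import pickle
from scipy.optimize import least_squares
c=pickle.load(open("w1.pkl","rb"))
A=np.array([[463,108],[502,108],[453,389],[488,392],[262,124],[425,126],[285,355],[410,374],[300,154],[412,153]])
A=(A+.5)*.7-.5
P=np.array([[12,-64,67],[12,-84,67],[-158,-64,67],[-158,-84,67],[0,44,77],[0,-44,77],[-152,43,60],[-150,-37,50],[-14,37,50],[-14,-37,50]])/1e3
def T(p,Q):
    c,s=np.cos(p[2]),np.sin(p[2]); Q=np.atleast_2d(Q)
    return np.c_[c*Q[:,0]-s*Q[:,1]+p[0],s*Q[:,0]+c*Q[:,1]+p[1],Q[:,2]]
def inv(p,w):
    d=np.atleast_2d(w)[:,:2]-p[:2];c,s=np.cos(p[2]),np.sin(p[2]);return np.c_[c*d[:,0]+s*d[:,1],-s*d[:,0]+c*d[:,1]]
f=lambda p:(proj(c,T(p,P))-A).ravel()
r=least_squares(f,[.6,-.15,-.15],loss="soft_l1");p=r.x
if __name__=="__main__":
    print(p,f(p).reshape(-1,2).round(1).tolist());pickle.dump(p,open("pose.pkl","wb"))
    w=back(c,[((347.5*.7-.5),(287.5*.7-.5))],[.065]);print(w,inv(p,w))
    e=ctrl.get_obs();print("tcp in box",inv(p,e['ee_pos'][None]),"yaw err",e['eef_rot'][2]+np.pi/2-p[2])
    cs=pickle.load(open("c0.pkl","rb"))
    for n in("scene","side"): print(n,proj(cs[n],T(p,P)).round(1).tolist())
    # pipe height: intersect candidates
E
python3 fit2.py
```

```text
[ 0.59082417 -0.16446083 -0.15672814] [[-0.0, -1.8], [-2.1, -1.6], [0.2, 2.4], [-2.1, 0.5], [2.2, -0.1], [1.7, -0.1], [0.0, 16.1], [0.1, -2.2], [-7.4, -0.0], [0.8, 1.7]]
[[ 0.50064454 -0.14799848  0.065     ]] [[-0.09164388  0.00218469]]
tcp in box [[-0.0974145  -0.03110514]] yaw err 0.010329221910490988
scene [[418.6, 272.7], [425.5, 278.3], [338.7, 294.3], [344.5, 300.8], [381.0, 242.6], [407.4, 264.2], [314.0, 265.8], [334.7, 292.6], [375.9, 257.1], [397.4, 275.9]]
side [[339.7, 280.1], [341.7, 286.0], [268.0, 288.5], [269.2, 294.7], [324.8, 247.7], [333.0, 271.8], [264.5, 259.7], [269.9, 285.2], [319.4, 258.3], [326.0, 278.6]]
```

Run:
```python
from fit2 import *
cs=pickle.load(open("c0.pkl","rb"))
for z in(0,.02,.04,.06,.08):
    w=back(c,[(514*.7,200*.7),(520*.7,325*.7)],[z]*2); e=back(c,[(500*.7,280*.7)],[z])
    print(z,proj(cs["scene"],w).round().tolist(),proj(cs["side"],w).round().tolist(),"left edge y",inv(p,e)[0,1].round(3))
```

```text
0 [[406.0, 323.0], [366.0, 340.0]] [[321.0, 316.0], [283.0, 324.0]] left edge y -0.102
0.02 [[406.0, 313.0], [368.0, 329.0]] [[321.0, 309.0], [285.0, 317.0]] left edge y -0.099
0.04 [[406.0, 302.0], [370.0, 317.0]] [[321.0, 302.0], [287.0, 309.0]] left edge y -0.095
0.06 [[406.0, 292.0], [372.0, 305.0]] [[321.0, 295.0], [289.0, 301.0]] left edge y -0.091
0.08 [[407.0, 281.0], [374.0, 293.0]] [[321.0, 287.0], [291.0, 294.0]] left edge y -0.087
```

Request:
play_rows([
  [[0.35,2.3,0,0,0,0.011,0.7],[0.7,4.6,0,0,0,0.011,0.7],[0.7,4.6,3,0,0,0.011,0.7],[0.7,4.6,6,0,0,0.011,0.7],[0.7,4.6,9,0,0,0.011,0.7],[0.7,4.6,11.5,0,0,0.011,0.7],[0.7,4.6,12,0,0,0.011,0.7],[0.7,4.6,12,0,0,0.011,0.7],[0.7,4.6,12,0,0,0.011,0.7]],
])

```text
time_s: 2.37
ee_pos: [0.4437, -0.1804, 0.0862]
eef_rot: [-3.142, -0.0, -1.727]
force: [0.1, 0.3, 0.7]
grip_width: 0.0659
```

Run:
```python
from fit2 import *
s=ctrl.get_obs();print(s['ee_pos'],inv(p,s['ee_pos'][None]),s['eef_rot'],s['force'],s['grip_width'])
c=ctrl.camera("wrist");a=ctrl.camera("scene")
o=np.hstack([cv2.resize(c["frame"],(400,300)),cv2.resize(a["frame"][210:330,290:450],(400,300),interpolation=cv2.INTER_CUBIC)])
cv2.imwrite("pics/w2.png",o)
```

```text
[ 0.44368714 -0.18043528  0.08620177] [[-0.1428402  -0.03874487]] [-3.14156716e+00 -3.24095319e-04 -1.72742427e+00] [0.09239833 0.32297909 0.66777422] 0.06587694062680245
```

View pics/w2.png

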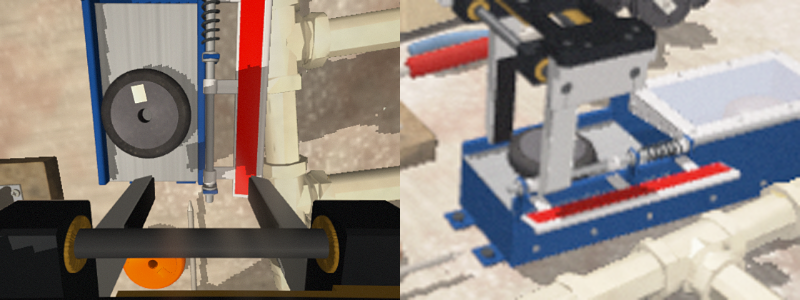

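The fingers are behind the wheel and over the bar's near end. Now I'll press down.

Request:
play_rows([
  [[0,0,0.8,0,0,0,0.7],[0,0,1.6,0,0,0,0.7],[0,0,2.2,0,0,0,0.7],[0,0,2.6,0,0,0,0.7],[0,0,2.9,0,0,0,0.7],[0,0,3.05,0,0,0,0.7],[0,0,3.05,0,0,0,0.7],[0,0,3.05,0,0,0,0.7],[0,0,3.05,0,0,0,0.7],[0,0,3.05,0,0,0,0.7]],
])

```text
time_s: 3.3
ee_pos: [0.4441, -0.1806, 0.0562]
eef_rot: [-3.14, -0.001, -1.728]
force: [0.4, 1.8, 5.1]
grip_width: 0.0656
```

Run:
```python
from fit2 import *
s=ctrl.get_obs();print(s['ee_pos'],inv(p,s['ee_pos'][None]),s['eef_rot'],s['force'],s['moment'],s['grip_width'])
c=ctrl.camera("wrist");a=ctrl.camera("scene")
o=np.hstack([cv2.resize(c["frame"],(400,300)),cv2.resize(a["frame"][210:330,290:450],(400,300),interpolation=cv2.INTER_CUBIC)])
cv2.imwrite("pics/w3.png",o)
```

```text
[ 0.44412804 -0.18059692  0.05618831] [[-0.14237947 -0.03883571]] [-3.13990845e+00 -8.42601768e-04 -1.72761795e+00] [0.37382882 1.81790964 5.14132828] [ 0.24911422  0.02855339 -0.02051607] 0.06558794189284832
```

View pics/w3.png

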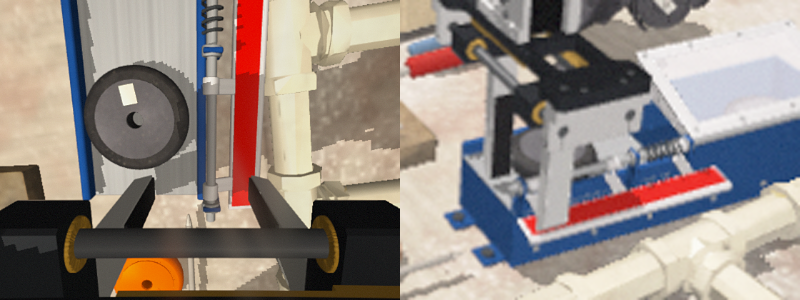

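The bar is pressed with 5.1 N and the lid has swung open, with the wheel still on the ledge. Next I'll push the first half.

Request:
play_rows([
  [[0,-0.3,0.05,0,0,0,0.7],[0,-0.7,0.05,0,0,0,0.7],[0,-1.2,0.05,0,0,0,0.7],[0,-1.7,0.05,0,0,0,0.7],[0,-2.2,0.05,0,0,0,0.7],[0,-2.7,0.05,0,0,0,0.7],[0,-3.2,0.05,0,0,0,0.7],[0,-3.7,0.05,0,0,0,0.7],[0,-4.2,0.05,0,0,0,0.7],[0,-4.7,0.05,0,0,0,0.7],[0,-5.2,0.05,0,0,0,0.7],[0,-5.7,0.05,0,0,0,0.7],[0,-6.2,0.05,0,0,0,0.7],[0,-6.7,0.05,0,0,0,0.7],[0,-7,0.05,0,0,0,0.7],[0,-7,0.05,0,0,0,0.7]],
])

```text
time_s: 4.73
ee_pos: [0.514, -0.1917, 0.0559]
eef_rot: [-3.139, -0.001, -1.728]
force: [0.5, -1.5, 1.7]
grip_width: 0.0661
```

Run:
```python
from fit2 import *
s=ctrl.get_obs();print(s['ee_pos'],inv(p,s['ee_pos'][None]),s['eef_rot'],s['force'],s['moment'],s['grip_width'])
c=ctrl.camera("wrist");a=ctrl.camera("scene")
o=np.hstack([cv2.resize(c["frame"],(400,300)),cv2.resize(a["frame"][210:330,290:450],(400,300),interpolation=cv2.INTER_CUBIC)])
cv2.imwrite("pics/w4.png",o)
```

```text
[ 0.51397093 -0.1917047   0.05587407] [[-0.07165885 -0.03890576]] [-3.13911704e+00 -1.01693404e-03 -1.72754845e+00] [ 0.54588553 -1.46161055  1.70587205] [-0.25473217 -0.0393164  -0.00776888] 0.06605502179149182
```

View pics/w4.png

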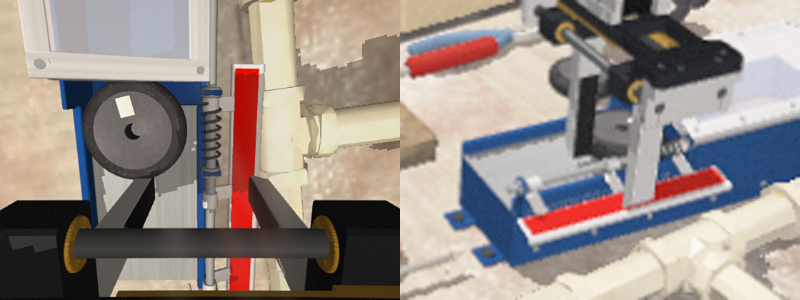

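Run:
```python
from fit2 import *
for i in range(3):
    c=ctrl.camera("wrist");s=ctrl.get_obs();print(s['force'].round(2),s['moment'].round(3))
for th in(0,.2,.3,.4,.45,.5):
    q=[[0,-46+90*np.cos(th)-3*np.sin(th),74+90*np.sin(th)+3*np.cos(th)],[0,-44,77]]
    print(th,(proj(c,T(p,np.array(q)/1e3))/1.4).round().tolist())
w=back(c,[(136*1.4,131*1.4)],[.066]);print("wheel",inv(p,w))
```

```text
[ 1.48 -1.27  2.61] [-0.292 -0.294  0.106]
[ 1.19 -1.28  2.33] [-0.365 -0.294  0.098]
[ 2.15 -1.7   2.17] [-0.263 -0.338  0.132]
0 [[54.0, 81.0], [209.0, 81.0]]
0.2 [[40.0, 79.0], [209.0, 81.0]]
0.3 [[35.0, 78.0], [209.0, 81.0]]
0.4 [[31.0, 77.0], [209.0, 81.0]]
0.45 [[30.0, 76.0], [209.0, 81.0]]
0.5 [[29.0, 75.0], [209.0, 81.0]]
wheel [[-0.03010719  0.00216851]]
```

The lid reads about 0.45 rad open, and the wheel is at box x = −30 mm, touching the finger. I'll continue under the lid, stopping short of x = 0.

Request:
play_rows([
  [[0,-0.3,0,0,0,0,0.7],[0,-0.7,0,0,0,0,0.7],[0,-1.1,0,0,0,0,0.7],[0,-1.6,0,0,0,0,0.7],[0,-2.1,0,0,0,0,0.7],[0,-2.6,0,0,0,0,0.7],[0,-3.1,0,0,0,0,0.7],[0,-3.6,0,0,0,0,0.7],[0,-4.1,0,0,0,0,0.7],[0,-4.6,0,0,0,0,0.7],[0,-5.1,0,0,0,0,0.7],[0,-5.5,0,0,0,0,0.7],[0,-5.9,0,0,0,0,0.7],[0,-6.0,0,0,0,0,0.7],[0,-6.0,0,0,0,0,0.7],[0,-6.0,0,0,0,0,0.7]],
])

```text
time_s: 6.32
ee_pos: [0.5731, -0.2017, 0.0563]
eef_rot: [-3.138, -0.002, -1.728]
force: [-4.0, -5.4, 4.2]
grip_width: 0.0661
```

Run:
```python
from fit2 import *
s=ctrl.get_obs();print(s['ee_pos'],inv(p,s['ee_pos'][None]),s['force'],s['moment'],s['grip_width'])
c=ctrl.camera("wrist");a=ctrl.camera("scene")
o=np.hstack([cv2.resize(c["frame"],(400,300)),cv2.resize(a["frame"][210:330,310:470],(400,300),interpolation=cv2.INTER_CUBIC)])
cv2.imwrite("pics/w5.png",o)
```

```text
[ 0.57311609 -0.20168222  0.05631356] [[-0.01168124 -0.03952918]] [-3.98429829 -5.4153278   4.19809871] [-0.88358842  0.83055395  0.02215587] 0.06613638109864373
```

View pics/w5.png

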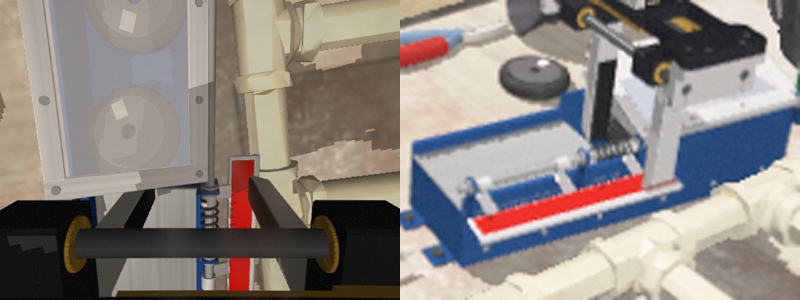

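The wheel shows under the clear lid at left-panel (130,130). I'll draw back 2.5 cm with the bar still held, so it can settle, and then measure it.

Request:
play_rows([
  [[0,0.3,0,0,0,0,0.7],[0,0.8,0,0,0,0,0.7],[0,1.4,0,0,0,0,0.7],[0,2,0,0,0,0,0.7],[0,2.5,0,0,0,0,0.7],[0,2.5,0,0,0,0,0.7],[0,2.5,0,0,0,0,0.7],[0,2.5,0,0,0,0,0.7]],
])

```text
time_s: 7.08
ee_pos: [0.5479, -0.1976, 0.0561]
eef_rot: [-3.14, -0.002, -1.728]
force: [-1.9, 0.3, 3.1]
grip_width: 0.0657
```

Run:
```python
from fit2 import *
s=ctrl.get_obs();print(s['ee_pos'],inv(p,s['ee_pos'][None]),s['force'],s['moment'])
c=ctrl.camera("wrist");pickle.dump(c,open("w6.pkl","wb"))
# predicted outline of wheel top in box (z=45) at a few x for comparison
for x in(20,25,30,35):
    q=proj(c,T(p,np.array([[x,0,46],[x+34,0,45],[x-34,0,45],[x,34,45],[x,-34,45]])/1e3));print(x,(q*1.43).round().tolist())
cv2.imwrite("pics/w6.png",cv2.resize(c["frame"],(800,600),interpolation=cv2.INTER_CUBIC))
```

```text
[ 0.54792181 -0.1975748   0.05607495] [[-0.03720784 -0.03940461]] [-1.87502576  0.32324613  3.06911222] [ 0.09828668  0.73835345 -0.0982248 ]
20 [[288.0, 210.0], [283.0, 107.0], [293.0, 306.0], [191.0, 210.0], [386.0, 210.0]]
25 [[287.0, 196.0], [283.0, 91.0], [293.0, 292.0], [189.0, 195.0], [386.0, 196.0]]
30 [[287.0, 181.0], [282.0, 74.0], [292.0, 278.0], [188.0, 181.0], [386.0, 181.0]]
35 [[286.0, 166.0], [281.0, 58.0], [291.0, 265.0], [186.0, 165.0], [386.0, 166.0]]
```

View pics/w6.png

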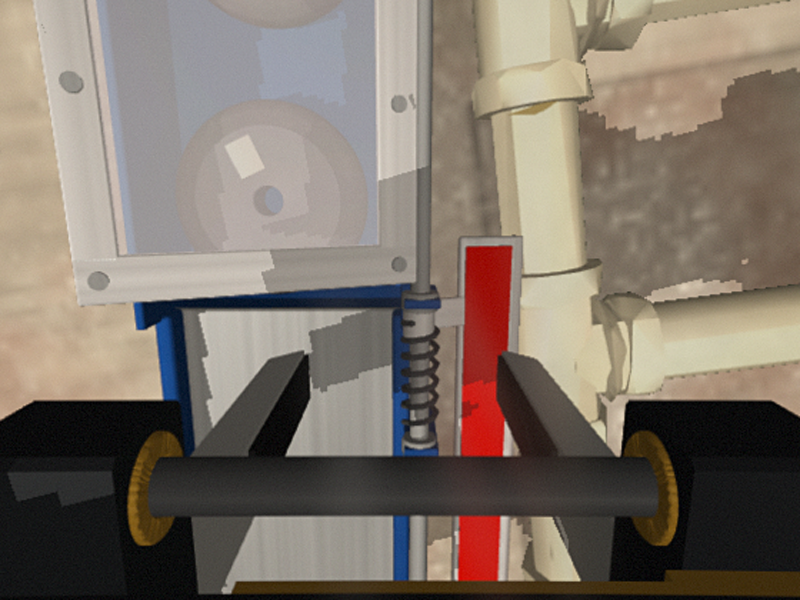

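The wheel's hub is at (267,200), rim top at row 100 and width 189 px. That matches it lying on the box floor at x ≈ 23 mm, y ≈ +5 mm, and the ledge is empty. Releasing the bar.

Request:
play_rows([
  [[0,0,-0.4,0,0,0,0.7],[0,0,-0.8,0,0,0,0.7],[0,0,-1.2,0,0,0,0.7],[0,0,-1.8,0,0,0,0.7],[0,0,-3,0,0,0,0.7],[0,0,-6,0,0,0,0.7],[0,0,-9,0,0,0,0.7],[0,0,-12,0,0,0,0.7],[0,0,-15,0,0,0,0.7],[0,0,-15,0,0,0,0.7],[0,0,-15,0,0,0,0.7],[0,0,-15,0,0,0,0.7]],
])

```text
time_s: 8.13
ee_pos: [0.5475, -0.1971, 0.2058]
eef_rot: [-3.14, -0.002, -1.728]
force: [-0.1, 0.9, -0.9]
grip_width: 0.0658
```

Run:
```python
from fit2 import *
s=ctrl.get_obs();print(s['time_s'],s['ee_pos'],s['force'])
c=ctrl.camera("wrist");a=ctrl.camera("scene");pickle.dump(c,open("w7.pkl","wb"))
L=T(p,np.array([[0,44,77],[157,44,77],[157,-44,77],[0,-44,77]])/1e3)
print("shut lid px (left panel)",(proj(c,L)/1.4).round().tolist())
for x in(20,25,30): print(x,(proj(c,T(p,np.array([[x,0,46],[x+34,0,45],[x,34,45],[x,-34,45]])/1e3))/1.4).round().tolist())
o=np.hstack([cv2.resize(c["frame"],(400,300)),cv2.resize(a["frame"][210:330,310:470],(400,300),interpolation=cv2.INTER_CUBIC)])
cv2.imwrite("pics/w7.png",o)
```

```text
8.1333 [ 0.54749469 -0.19714444  0.20575008] [-0.14506912  0.88732991 -0.94449916]
shut lid px (left panel) [[128.0, 118.0], [117.0, -40.0], [205.0, -40.0], [205.0, 118.0]]
20 [[169.0, 100.0], [168.0, 71.0], [142.0, 100.0], [197.0, 100.0]]
25 [[169.0, 96.0], [168.0, 67.0], [141.0, 96.0], [197.0, 96.0]]
30 [[169.0, 91.0], [168.0, 62.0], [141.0, 91.0], [196.0, 91.0]]
```

The viewer limit is reached, so I'll check lid closure numerically from the bar and lid edges against the shut model.

Run:
```python
from fit2 import *
c1=c;c7=ctrl.camera("wrist");s=ctrl.get_obs();print(s['time_s'],s['force'].round(1))
def red(c):
    h=cv2.cvtColor(c["frame"],cv2.COLOR_BGR2HSV);m=((h[...,0]<6)&(h[...,1]>200)&(h[...,2]>90)).astype(np.uint8);m[:,:290]=0;m[270:]=0
    v,u=np.nonzero(m);return np.c_[u,v]
for cc in(c1,c7):
    b=red(cc);w=inv(p,back(cc,b,np.full(len(b),.067)));print("red bar at z67: n",len(b),"y range",np.percentile(w[:,1],[2,98]).round(4),"x max",w[:,0].max().round(4))
# lid: match template of the front corner of lid/hinge region, both rectified to plane z=77
def rect(c,z):
    X,Y=np.meshgrid(np.arange(-20,70),np.arange(60,-60,-1));Q=T(p,np.c_[X.ravel(),Y.ravel(),np.full(X.size,z)]/1e3)
    q=proj(c,Q).astype(np.float32).reshape(*X.shape,2);return cv2.remap(c["frame"],q[...,0],q[...,1],cv2.INTER_LINEAR)
g1,g7,g6=[cv2.cvtColor(rect(k,77),cv2.COLOR_BGR2GRAY) for k in(c1,c7,pickle.load(open("w6.pkl","rb")))]
t=g1[4:30,10:32]  # +y front corner, y 56..31, x -10..12
for n,g in(("now",g7),("held open",g6)):
    r=cv2.matchTemplate(g,t,cv2.TM_CCOEFF_NORMED);i=np.unravel_index(r.argmax(),r.shape);print(n,r.max().round(2),"shift mm y,x",4-i[0],i[1]-10)
# wheel circle
g=cv2.cvtColor(rect(c7,45),cv2.COLOR_BGR2GRAY);g=cv2.resize(g,None,fx=4,fy=4,interpolation=cv2.INTER_CUBIC)
k=cv2.HoughCircles(cv2.createCLAHE(4).apply(g),cv2.HOUGH_GRADIENT,1,400,param1=40,param2=10,minRadius=124,maxRadius=144)
if k is not None: print("wheel box x,y,r mm",[(a/4-20,60-b/4,r/4) for a,b,r in k[0][:2]])
```

```text
8.2833 [-0.3 -0.2  0.5]
red bar at z67: n 2994 y range [-0.0805 -0.0663] x max 0.0088
red bar at z67: n 1869 y range [-0.0803 -0.0664] x max 0.0084
now 0.98 shift mm y,x 0 0
held open 0.89 shift mm y,x -1 -4
wheel box x,y,r mm [(np.float32(19.875), np.float32(6.875), np.float32(35.85))]
```

```bash
python3 -c "
from station import ctrl
print(ctrl.hand_in())"
```

```text
the job is handed in; nothing more can be done
None
```

The wheel is in the box with the lid shut over it, and the job is handed in; no verdict was reported. One fingertip held the thumb bar down (about 5 N at the press, lid about 0.45 rad open). The other pushed the wheel along the ledge until it dropped in. I drew back 2.5 cm with the bar still held, then lifted straight up to release it, by about 8 s of the 40 s allowed.

**Last checks:**
- **Lid:** the bar and the lid's front corner are back at their shut positions, with 0 mm shift and a 0.98 match.
- **Wheel:** it lies on the box floor at x ≈ 20–23 mm, y ≈ 5–7 mm. A rough circle fit gave 20 mm and the earlier picture 23 mm, both past the 12 mm limit.
- **Robot:** the gripper is clear at z = 0.206 m and the wrist force reads about zero.

**Doubts:**
- The final picture could not be viewed because the 12-picture limit was reached, so the last checks are numeric only.
- I did not measure the other things on the table at the end; the fingers went low only over the box.
- The first box fit, from the two fixed cameras, was poor. I replaced it with one from the wrist camera, good to about 1–2 mm apart from two badly picked points.
- The wrist force readings drifted by a few N during the push, so I judged the lid's opening from the pictures.

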